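# Lay out the parts kit at the soldering bench

### The job

The component boxes for the next job stand stacked on the soldering bench: take them off the stack one at a time, never lifting a box with another still on it, and set each one down flat inside the bench tray of its own lid colour, without dropping any. Leave the amber flux bottle and the dark steel tin where they stand.

Things in the scene. Friction and masses are not known exactly. Their poses are not given: they have to be found in the camera images.
- box_blue: Loose closed component box, black body with blue lid: 172 (its x) x 62 (its y) x 28 mm high, straight sides, flat top. Origin: centre of the underside; z up. Grip it from above across its 62 mm width (y). Bottom of the stack; carries the red and the yellow box side by side on its lid, one towards each end.
- box_red: Loose closed component box, black body with red lid: 66 (its x) x 52 (its y) x 26 mm high, straight sides, flat top. Origin: centre of the underside; z up. Grip it from above across its 52 mm width (y). On the blue box, at one end or the other.
- box_yellow: Loose closed component box, black body with yellow lid: 66 (its x) x 52 (its y) x 26 mm high, straight sides, flat top. Origin: centre of the underside; z up. Grip it from above across its 52 mm width (y). On the blue box, at one end or the other.
- box_white: Loose closed component box, black body with white lid: 44 (its x) x 40 (its y) x 22 mm high, straight sides, flat top. Origin: centre of the underside; z up. Grip it from above across its 40 mm width (y). Top of the stack: on the red or on the yellow box.
- tray_blue: Fixed shallow blue tray for the blue-lidded box, screwed to the bench: inside 188 (x) x 78 (y) mm, floor 2 mm thick, rim 2 mm thick, its top 8 mm above the bench. Origin: centre of the underside, on the bench; x along its length. Empty at the start.
- tray_red: Fixed shallow red tray for the red-lidded box, screwed to the bench: inside 82 (x) x 68 (y) mm, floor 2 mm thick, rim 2 mm thick, its top 8 mm above the bench. Origin: centre of the underside, on the bench; x along its length. Empty at the start.
- tray_yellow: Fixed shallow yellow tray for the yellow-lidded box, screwed to the bench: inside 82 (x) x 68 (y) mm, floor 2 mm thick, rim 2 mm thick, its top 8 mm above the bench. Origin: centre of the underside, on the bench; x along its length. Empty at the start.
- tray_white: Fixed shallow white tray for the white-lidded box, screwed to the bench: inside 60 (x) x 56 (y) mm, floor 2 mm thick, rim 2 mm thick, its top 8 mm above the bench. Origin: centre of the underside, on the bench; x along its length. Empty at the start.
- flux_bottle: Loose amber bottle with black cap, 34 mm across, 70 mm high, standing. Origin: centre of its foot. A bystander.
- tinner_tin: Loose flat round dark-steel tin, 52 mm across, 24 mm high. Origin: centre of its underside. A bystander.

How it is judged:
By the outcome, as a careful person would: the job done as asked, in the order asked, and still so for the second after the job is handed in, with the robot touching nothing.
It also fails if it takes over 112 s, if anything falls off the work surface, if the arm or the gripper's body presses on something with over 40 N, if the wrist force passes 120 N, or if a joint passes its speed limit or range.

### The arm

A 6-joint arm with a two-finger parallel gripper is mounted at the origin on the work surface. World frame = base frame: x ahead of the robot, y to its left, z up, the work surface at z = 0. Lengths are in m, angles in rad, forces in N, time in s.
With the tool pointing down it reaches from about 0.225 to 0.875 m from the base axis. Payload 3.4 kg.
Tool frame: the origin (TCP) lies on the centre line of the jaws, within the pads' length; the fingertips stand 22 mm ahead of it and the grasp point (between the pads) lies 3 mm ahead of it; z points along the fingers, y is the line along which they close (so a half turn about z gives the same grasp; the last joint's range is limited). The gripper opens to 85 mm and grips with 20 to 120 N. Pads are 22 mm wide; open, the fingers measure 114 mm over their backs; the gripper's body (76 mm by 85 mm) begins 54 mm behind the grasp point. The pads swing forward as they close: fully open they stand 13 mm farther back than shut.
Start: joints at [0.986, 0.276, 1.505, -0, 1.361, -0.121], TCP at [0.257, 0.514, 0.253] pointing down, gripper open.
Joint ranges: [-2.89, 2.89], [-0.75, 2.08], [0.22, 2.7], [-1.18, 4.32], [0.11, 2.71], [-2.7, 2.7]. Speed limits (rad/s): [2.57, 2.57, 3.14, 3.14, 3.14, 3.14].

### API

Orientations are given as a unit quaternion [w, x, y, z].
In Python, from rig import readout, optics, ticket gives the robot as it stands. The module is installed in compiled form; this text tells all that it offers.
- The arm moves only by the shell command python3 -m handwheel 'ROWS' [OPENING] [FORCE]. ROWS is a JSON list that holds a single list of rows (three levels of brackets), with 1 to 5 rows, each of 4 numbers: dx, dy, dz in m, then a turn about the tool's z in rad; each row shifts and turns the commanded pose from where the row before left it, along the tool's axes as they then stand; what a row does not reach is not made up. A row lasts 1/12 s, in which the tool goes at most 0.0417 m and 0.125 rad, less where a joint would pass 70% of its speed; a pose out of reach is approached as far as the arm can. OPENING is the finger opening in m, set as the command begins (- or left out keeps the last). The fingers move at their own pace and stop on an object; FORCE is the grip in N (left out, the last holds). Time passes only in rows, so rows that do not move let the fingers close. It prints the time, the measured TCP pose, the force, the opening and the grip force at its end. Input that does not fit is refused with a message, and nothing moves.
- readout.get_state(): the state, without advancing time (a new reading comes with each control period).
- optics.get_image(name): name is "side" or "top"; returns a dict with "img" (420x560x3 uint8, red, green, blue), "camera_matrix" (3x3 intrinsics, pixels), "T" (4x4, takes a point from camera to world coordinates). Camera axes: x right, y down, z forward; pixel columns grow to the right and rows downward; lengths in m; the calibration is good to about 2 mm. A picture is of the moment at which its call begins. There is no depth.
- ticket.sign_off(): hands the job in; it is judged then, once.
The state is a dict: "clock": time; "qpos": joint angles; "qd": joint speeds; "effort": joint torques, N m; "position": TCP position; "ee_rot": TCP orientation; "contact_force": force on the tool from outside, world axes, zero at the start; "moment": the same for the moment, N m; "width": finger opening in m; "gripper_force": force on a finger pad.
Only numpy, scipy, OpenCV 4.12 (cv2) and the standard library are available. Lean on these libraries where they do the work, as an engineer would, in place of code of your own. Each camera call takes 0.05 s, during which the arm holds its last target. There are 200 camera calls.

## Working session

There is one attempt and no reset: what is moved stays moved. The work goes in short steps, Python scripts to look and compute and a shell command to move; the robot and the scene stay as the last step left them, time stands still between calls to the robot, and variables do not carry over. Pictures are saved under pics/ and viewed, at most 14 in all, crops included, and the job is handed in when it is done.

```bash
mkdir -p pics
python3 - <<'E'
from rig import readout, optics
import cv2, numpy as np
for n in("top","side"):
    d=optics.get_image(n); cv2.imwrite(f"pics/{n}0.png",d["img"][:,:,::-1]); np.savez(f"{n}0.npz",**d)
    print(n,d["camera_matrix"].round(1).tolist(),d["T"].round(4).tolist())
print(readout.get_state())
E
```

```text
top [[458.1, 0.0, 275.3], [0.0, 458.1, 212.5], [0.0, 0.0, 1.0]] [[-0.0164, -0.99, 0.1398, 0.4057], [-0.9999, 0.0161, -0.0026, -0.0044], [0.0003, -0.1398, -0.9902, 1.0469], [0.0, 0.0, 0.0, 1.0]]
side [[400.9, 0.0, 281.5], [0.0, 400.9, 206.7], [0.0, 0.0, 1.0]] [[0.9966, -0.0467, 0.0677, 0.5119], [-0.0806, -0.7196, 0.6897, -0.5853], [0.0165, -0.6929, -0.7209, 0.6616], [0.0, 0.0, 0.0, 1.0]]
{'clock': 0.1, 'qpos': array([ 9.86000975e-01,  2.76550781e-01,  1.50600576e+00, -2.59894720e-05,
        1.36072804e+00, -1.21015212e-01]), 'qd': array([-5.01057457e-04, -2.65094228e-03, -5.21055934e-03, -3.70535552e-06,
       -2.22228085e-03, -5.16409492e-04]), 'effort': array([ 1.38233258e-04, -4.17696404e+01, -2.46404672e+01, -3.87970440e-04,
        5.73959944e-03, -1.65152875e-05]), 'position': array([0.25699049, 0.51387976, 0.25251565]), 'ee_rot': array([-2.80464138e-04,  2.29814683e-01,  9.73234040e-01, -7.98224137e-04]), 'contact_force': array([-0.92455863, -0.05371359,  0.27905991]), 'moment': array([0.01313274, 0.00639346, 0.00331996]), 'gripper_force': 0.0, 'width': 0.08524348949386208}
```

View pics/top0.png

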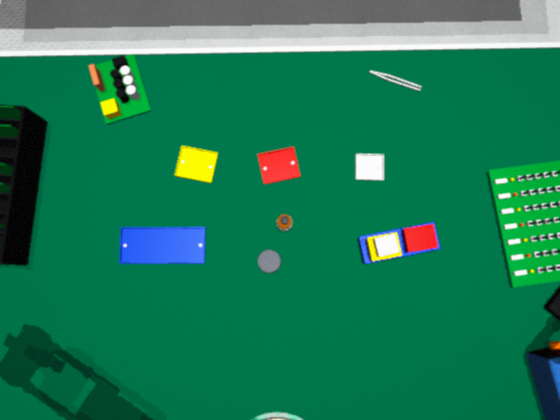

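View pics/side0.png

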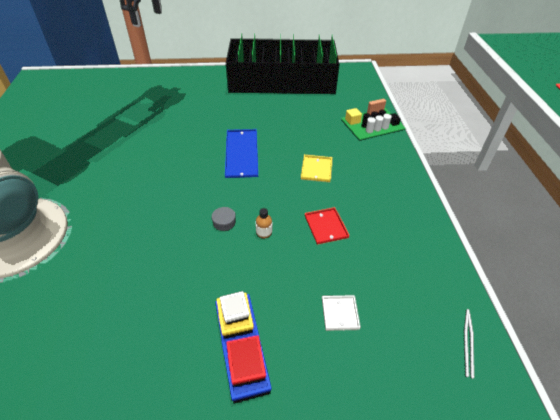

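```bash
cat > vis.py <<'E'
import cv2, numpy as np
HSV={"blue":((105,150,60),(130,255,255)),"yellow":((20,130,110),(34,255,255)),"white":((0,0,165),(180,50,255)),"red":((0,170,90),(5,255,255))}
def mask(img,c):
    h=cv2.cvtColor(img,cv2.COLOR_RGB2HSV); m=cv2.inRange(h,*HSV[c])
    if c=="red": m|=cv2.inRange(h,(174,170,90),(180,255,255))
    return m
def blobs(img,c,amin=150):
    cs,_=cv2.findContours(mask(img,c),cv2.RETR_EXTERNAL,cv2.CHAIN_APPROX_NONE)
    return [k for k in cs if cv2.contourArea(k)>amin]
def ray(d,uv):
    v=np.linalg.inv(d["camera_matrix"])@np.array([uv[0],uv[1],1.]); v=d["T"][:3,:3]@v
    return d["T"][:3,3],v/np.linalg.norm(v)
def plane(d,uv,z):
    o,v=ray(d,uv); return o+v*(z-o[2])/v[2]
def tri(d1,u1,d2,u2):
    o1,a=ray(d1,u1);o2,b=ray(d2,u2)
    s=np.linalg.lstsq(np.c_[a,-b],o2-o1,rcond=None)[0]
    p,q=o1+s[0]*a,o2+s[1]*b
    return (p+q)/2,np.linalg.norm(p-q)
def quad(k):  # quadrilateral of the contour's hull
    h=cv2.convexHull(k)
    for e in np.arange(1,25,.5):
        a=cv2.approxPolyDP(h,e,True)
        if len(a)<=4: return a[:,0].astype(float)
def rect(d,k,z): # fitted rectangle in plane z: centre, sizes, yaw of long side
    P=np.array([plane(d,u,z)[:2] for u in k[:,0]]).astype(np.float32)*1000
    (c,s,a)=cv2.minAreaRect(P)
    if s[0]<s[1]: s=s[::-1]; a+=90
    return np.round(c,1),np.round(s,1),round((a+90)%180-90,1)
E
python3 - <<'E'
from vis import *
T=dict(np.load("top0.npz"));S=dict(np.load("side0.npz"))
for n,d in(("top",T),("side",S)):
  for c in HSV:
    for k in blobs(d["img"],c):
      x,y,w,h=cv2.boundingRect(k)
      if w>130 or h>130: continue
      print(n,c,(x,y,w,h),cv2.contourArea(k),quad(k).tolist(),*rect(d,k,0.008))
a=cv2.resize(T["img"][205:280,345:455],None,fx=5,fy=5,interpolation=2)
b=cv2.resize(S["img"][285:400,205:285],None,fx=3.25,fy=3.25,interpolation=2)
b=cv2.copyMakeBorder(b,0,max(0,a.shape[0]-b.shape[0]),0,0,0)[:375]
cv2.imwrite("pics/crop0.png",np.hstack([cv2.resize(a,(530,375)),b])[:,:,::-1])
E
```

```text
top blue (529, 355, 31, 49) 444.5 [[529.0, 355.0], [559.0, 357.0], [559.0, 403.0], [551.0, 394.0]] [ 177.6 -586.4] [96.6 65.6] -5.9
top blue (359, 228, 81, 36) 328.5 [[438.0, 240.0], [368.0, 263.0], [359.0, 243.0], [401.0, 228.0]] [ 479.1 -286.2] [177.8  63.8] -80.1
top blue (119, 227, 86, 37) 2994.5 [[204.0, 227.0], [203.0, 263.0], [119.0, 262.0], [121.0, 228.0]] [482.5 251. ] [192.1  81.6] 89.1
top yellow (367, 233, 34, 28) 189.0 [[400.0, 254.0], [372.0, 260.0], [367.0, 239.0], [396.0, 233.0]] [ 470.5 -251.2] [69.7 54.3] -80.0
top yellow (175, 146, 43, 37) 1100.0 [[182.0, 146.0], [217.0, 153.0], [210.0, 182.0], [175.0, 175.0]] [669.6 175.1] [87.3 74. ] 77.8
top yellow (101, 99, 18, 18) 213.0 [[114.0, 99.0], [118.0, 114.0], [106.0, 116.0], [101.0, 102.0]] [809.2 380.3] [41.7 36.3] 17.2
top white (375, 234, 24, 22) 354.0 [[393.0, 234.0], [398.0, 251.0], [378.0, 255.0], [375.0, 238.0]] [ 474.4 -257.4] [47.7 42. ] -78.5
top white (356, 153, 28, 27) 673.0 [[356.0, 154.0], [383.0, 155.0], [383.0, 179.0], [357.0, 179.0]] [ 657.8 -227.9] [62.9 62.6] 87.7
top white (120, 66, 16, 28) 184.5 [
[... 1509 characters left out ...]
20.0, 297.0]] [ 466.2 -203.5] [52.8 44.7] -78.2
side white (0, 199, 68, 78) 1198.5 [[67.0, 210.0], [46.0, 255.0], [0.0, 276.0], [39.0, 199.0]] [59.3 -8.2] [208.3  97.8] 82.5
side white (468, 28, 92, 99) 756.5 [[475.0, 29.0], [559.0, 117.0], [559.0, 126.0], [468.0, 32.0]] [1403.6  647.7] [679.6  40. ] 89.0
side white (103, 0, 31, 60) 847.5 [[103.0, 0.0], [118.0, 0.0], [133.0, 58.0], [119.0, 58.0]] [   9.3 1069. ] [601.9  64.8] -72.8
side red (227, 336, 38, 49) 1343.0 [[257.0, 336.0], [264.0, 377.0], [233.0, 384.0], [227.0, 342.0]] [ 485.2 -304.3] [72.9 54.6] -82.4
side red (305, 208, 44, 36) 969.5 [[334.0, 208.0], [348.0, 236.0], [317.0, 243.0], [305.0, 214.0]] [665.4 -20.2] [88.8 73.2] -78.8
```

View pics/crop0.png

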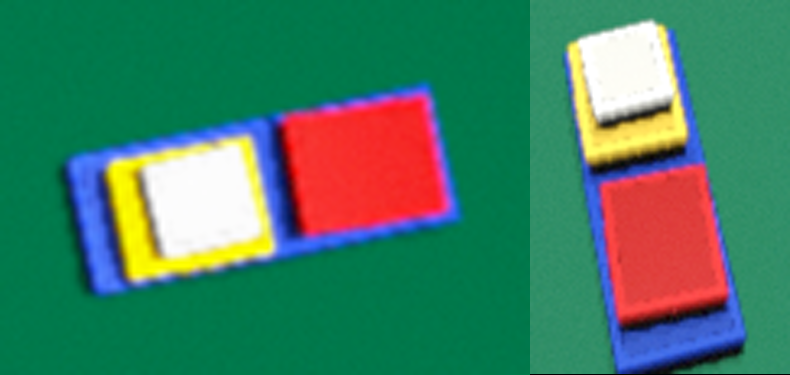

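The top view shows the white box on yellow at the left end (~387,245), with red at the right end (~420,238). The trays are at blue (162,245), yellow (196,164), red (279,165) and white (370,167). The bottle is near (285,222) and the tin near (269,261).

```bash
cat > aim.py <<'E'
from rig import readout
import numpy as np, sys
from scipy.spatial.transform import Rotation as R
def aim(x,y,z,ydeg):
    s=readout.get_state(); q=np.array(s["ee_rot"]); M=R.from_quat(q[[1,2,3,0]]).as_matrix()
    p=s["position"]; cur=np.degrees(np.arctan2(M[1,1],M[0,1])); t=(cur-ydeg+90)%180-90
    print("t %.2f pos"%s["clock"],p.round(4),"ydeg %.1f"%cur,"w %.4f gf %.1f"%(s["width"],s["gripper_force"]),"F",np.round(s["contact_force"],1))
    print("turn %.3f"%np.radians(t),"d_tool now",(M.T@(np.array([x,y,z])-p)).round(4),
      "after turn",((M@R.from_euler("z",t,degrees=True).as_matrix()).T@(np.array([x,y,z])-p)).round(4))
if __name__=="__main__": aim(*map(float,sys.argv[1:5]))
E
python3 - <<'E'
from vis import *
T=dict(np.load("top0.npz"));S=dict(np.load("side0.npz"))
near=lambda d,c,x,y:[k for k in blobs(d["img"],c) if abs(np.mean(quad(k),0)-[x,y]).max()<25][0]
Z={}
for n,c,t,s in [("trayB","blue",(162,245),(241,153)),("trayY","yellow",(196,164),(316,168)),("trayR","red",(279,165),(326,225)),("trayW","white",(370,167),(340,312)),
  ("boxW","white",(387,245),(234,306)),("boxR","red",(420,238),(246,360)),("boxY","yellow",(384,247),(235,317)),("boxB","blue",(399,244),(246,350))]:
    a,b=near(T,c,*t),near(S,c,*s)
    qa,qb=quad(a),quad(b)
    p,e=tri(T,qa.mean(0),S,qb.mean(0)); print(n,"tri",(p*1000).round(1),"gap %.1f"%(e*1000))
    h={"t":8,"boxW":76,"boxR":54,"boxY":54,"boxB":28}; h=h["t"] if n[0]=="t" else h[n]
    print("   top",*rect(T,a,h/1000)," side",*rect(S,b,h/1000))
# corners: blue far-left end and near corners
print("blue corners", [np.round(1000*tri(T,u,S,v)[0],1).tolist() for u,v in [((368,263),(221,299)),((359,243),(248,294)),((438,240),(233,400))]])
E
python3 aim.py 0.47 -0.25 0.2 11.5
```

```text
trayB tri [483.7 254.6  -4.3] gap 1.0
   top [482.5 251. ] [192.1  81.6] 89.1  side [484.6 246.1] [198.   81.6] 89.3
trayY tri [671.7 176.5   1.6] gap 1.4
   top [669.6 175.1] [87.3 74. ] 77.8  side [671.3 170.6] [94.8 72.2] 77.7
trayR tri [666.  -16.4   1.8] gap 1.2
   top [663.8 -16.3] [85.8 72.8] -79.1  side [665.4 -20.2] [88.8 73.2] -78.8
trayW tri [ 657.6 -228.9    5.3] gap 1.3
   top [ 657.8 -227.9] [62.9 62.6] 87.7  side [ 658.5 -229.5] [68.3 62.1] 87.3
boxW tri [ 470.9 -241.5   71.6] gap 0.1
   top [ 469.9 -240.8] [44.6 39.3] -78.5  side [ 471.  -243.2] [47.3 40. ] -78.2
boxR tri [ 486.2 -321.5   45.1] gap 1.1
   top [ 485.5 -318.9] [65.3 49.1] -82.4  side [ 487.1 -324. ] [67.7 50.8] -82.4
boxY tri [ 470.2 -245.3   33.9] gap 2.4
   top [ 467.6 -240.3] [66.6 51.9] -80.0  side [ 470.2 -244.5] [70.  50.5] -80.1
boxB tri [ 479.8 -279.3  -30.4] gap 0.0
   top [ 477.6 -280.8] [174.3  62.6] -80.1  side [ 479.2 -284.3] [173.9  62.1] -79.8
blue corners [[439.5, -207.2, 37.7], [485.7, -192.1, 23.9], [474.3, -371.2, 25.0]]
t 0.10 pos [0.257  0.5139 0.2525] ydeg 63.4 w 0.0852 gf 0.0 F [-0.9 -0.1  0.3]
turn 0.906 d_tool now [-0.5322 -0.5878  0.0534] after turn [-0.7909  0.0565  0.0534]
```

```bash
python3 -m handwheel '[[[0, 0, 0, 0.113], [0, 0, 0, 0.113], [0, 0, 0, 0.113], [0, 0, 0, 0.113], [0, 0, 0, 0.113]]]' 0.085 40
python3 -m handwheel '[[[0, 0, 0, 0.113], [0, 0, 0, 0.113], [0, 0, 0, 0.113], [-0.039, 0.003, 0, 0], [-0.039, 0.003, 0, 0]]]'
python3 -m handwheel '[[[-0.039, 0.003, 0, 0], [-0.039, 0.003, 0, 0], [-0.039, 0.003, 0, 0], [-0.039, 0.003, 0, 0], [-0.039, 0.003, 0, 0]]]'
python3 -m handwheel '[[[-0.039, 0.003, 0, 0], [-0.039, 0.003, 0, 0], [-0.039, 0.003, 0, 0], [-0.039, 0.003, 0, 0], [-0.039, 0.003, 0, 0]]]'
python3 -m handwheel '[[[-0.039, 0.003, 0, 0], [-0.039, 0.003, 0, 0], [-0.039, 0.003, 0, 0], [-0.039, 0.003, 0, 0], [-0.039, 0.003, 0.02, 0]]]'
python3 -m handwheel '[[[-0.039, 0.003, 0.02, 0], [-0.039, 0, 0, 0], [-0.02, 0, 0, 0], [0, 0, 0, 0]]]'
python3 aim.py 0.470 -0.2413 0.084 11.5
```

```text
clock: 0.52
position: [0.2571, 0.514, 0.2528]
ee_rot: [-0.0, 0.494, 0.869, -0.001]
contact_force: [-0.9, -0.5, 0.3]
width: 0.0851
gripper_force: 0.0
clock: 0.93
position: [0.2786, 0.4392, 0.2523]
ee_rot: [0.0, 0.631, 0.776, -0.001]
contact_force: [0.4, -0.2, 0.7]
width: 0.0849
gripper_force: 0.0
clock: 1.35
position: [0.3326, 0.2493, 0.253]
ee_rot: [0.0, 0.631, 0.775, -0.0]
contact_force: [1.5, -1.5, -0.0]
width: 0.0853
gripper_force: 0.0
clock: 1.77
position: [0.3866, 0.0613, 0.2532]
ee_rot: [-0.0, 0.632, 0.775, 0.0]
contact_force: [0.4, 0.6, 0.4]
width: 0.0848
gripper_force: 0.0
clock: 2.18
position: [0.4425, -0.1261, 0.2368]
ee_rot: [0.004, 0.632, 0.775, 0.001]
contact_force: [2.1, 0.7, 0.9]
width: 0.0849
gripper_force: 0.0
clock: 2.52
position: [0.4634, -0.2209, 0.2143]
ee_rot: [0.001, 0.633, 0.774, -0.001]
contact_force: [0.1, 0.4, 0.5]
width: 0.0848
gripper_force: 0.0
t 2.52 pos [ 0.4634 -0.2209  0.2143] ydeg 11.4 w 0.0848 gf 0.0 F [0.1 0.4 0.5]
turn -0.002 d_tool now [-0.0211  0.0025  0.1303] after turn [-0.0211  0.0025  0.1303]
```

```bash
python3 -m handwheel '[[[-0.021, 0.0025, 0.03, 0], [0, 0, 0.035, 0], [0, 0, 0.03, 0], [0, 0, 0, 0], [0, 0, 0, 0]]]' 0.055
python3 aim.py 0.470 -0.2413 0.084 11.5
python3 - <<'E'
from rig import optics
import cv2,numpy as np
a=optics.get_image("side")["img"][200:400,150:350];b=optics.get_image("top")["img"][180:300,320:440]
cv2.imwrite("pics/g1.png",np.hstack([cv2.resize(a,(400,400)),cv2.resize(b,(400,400))])[:,:,::-1])
E
```

```text
clock: 2.93
position: [0.4679, -0.2349, 0.1193]
ee_rot: [-0.002, 0.632, 0.775, -0.0]
contact_force: [0.9, -0.3, 1.1]
width: 0.0552
gripper_force: 0.0
t 2.93 pos [ 0.4679 -0.2349  0.1193] ydeg 11.7 w 0.0552 gf 0.0 F [ 0.9 -0.3  1.1]
turn 0.003 d_tool now [-0.0068  0.0008  0.0353] after turn [-0.0068  0.0009  0.0353]
```

View pics/g1.png

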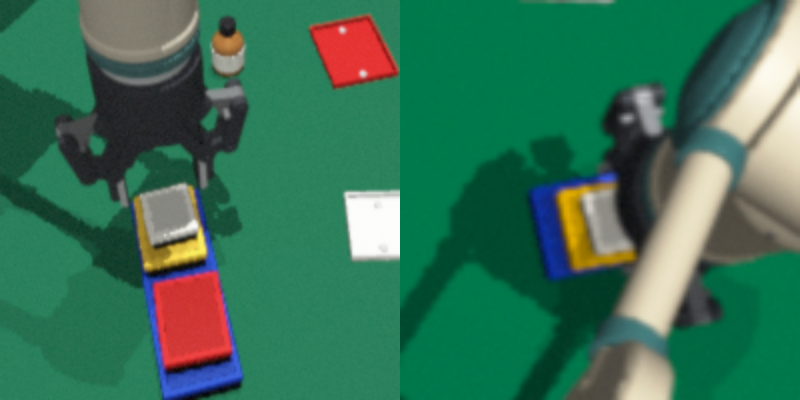

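The fingertips (dark, at crop px ~(122,203) and (203,185), full-image (211,301) and (251,292)) straddle the white box. I'll check their height against the "22 mm" figure.

Run:
```python
from vis import *
S=dict(np.load("side0.npz"))
for u in [(211.5,301),(251.5,292.5)]:
    o,v=ray(S,u)
    for y in(-0.246,-.235): print((o+v*(y-o[1])/v[1]).round(4))
```

```text
[ 0.4374 -0.246   0.099 ]
[ 0.435  -0.235   0.0807]
[ 0.5013 -0.246   0.1167]
[ 0.5009 -0.235   0.099 ]
```

```bash
python3 -m handwheel '[[[-0.006, 0.001, 0.015, 0], [0, 0, 0.02, 0], [0, 0, 0, 0], [0, 0, 0, 0]]]'
python3 aim.py 0.470 -0.2413 0.083 11.5
python3 -m handwheel '[[[0, 0, 0, 0], [0, 0, 0, 0], [0, 0, 0, 0], [0, 0, 0, 0], [0, 0, 0, 0]]]' 0.03 30
python3 -m handwheel '[[[0, 0, -0.02, 0], [0, 0, -0.03, 0], [0, 0, -0.03, 0], [0, 0, -0.03, 0], [0, 0, 0, 0]]]'
python3 aim.py 0.658 -0.2285 0.15 -2.5
```

```text
clock: 3.37
position: [0.4718, -0.242, 0.0866]
ee_rot: [0.001, 0.632, 0.775, 0.0]
contact_force: [0.9, 0.3, 0.0]
width: 0.0546
gripper_force: 0.0
t 3.37 pos [ 0.4718 -0.242   0.0866] ydeg 11.7 w 0.0546 gf 0.0 F [0.9 0.3 0. ]
turn 0.003 d_tool now [ 0.001  -0.0016  0.0036] after turn [ 0.001  -0.0016  0.0036]
clock: 3.78
position: [0.4725, -0.2426, 0.0874]
ee_rot: [0.002, 0.632, 0.775, 0.0]
contact_force: [0.3, 0.1, 8.0]
width: 0.0391
gripper_force: 31.3
clock: 4.2
position: [0.4746, -0.2441, 0.2021]
ee_rot: [0.007, 0.632, 0.775, 0.001]
contact_force: [0.8, -1.4, -0.4]
width: 0.0391
gripper_force: 30.6
t 4.20 pos [ 0.4746 -0.2441  0.2021] ydeg 11.6 w 0.0391 gf 30.6 F [ 0.8 -1.4 -0.4]
turn 0.247 d_tool now [-0.0212  0.1823  0.054 ] after turn [0.024 0.182 0.054]
```

```bash
python3 -m handwheel '[[[0, 0, 0, 0.12], [0, 0, 0, 0.12], [0.004, 0.03, 0, 0], [0.005, 0.038, 0, 0], [0.005, 0.038, 0, 0]]]'
python3 -m handwheel '[[[0.005, 0.038, 0.02, 0], [0.005, 0.038, 0.03, 0], [0, 0, 0, 0], [0, 0, 0, 0]]]'
python3 aim.py 0.658 -0.2285 0.15 -2.5
python3 - <<'E'
from rig import optics
import cv2,numpy as np
a=optics.get_image("side")["img"][200:350,270:420]
cv2.imwrite("pics/g2.png",cv2.resize(a,(600,600),interpolation=2)[:,:,::-1])
E
```

```text
clock: 4.62
position: [0.5783, -0.2319, 0.1959]
ee_rot: [0.0, 0.721, 0.693, 0.0]
contact_force: [-0.4, -0.2, -1.1]
width: 0.0394
gripper_force: 30.6
clock: 4.95
position: [0.6471, -0.2243, 0.1467]
ee_rot: [-0.003, 0.719, 0.695, -0.001]
contact_force: [-0.1, -0.7, -1.8]
width: 0.0393
gripper_force: 30.7
t 4.95 pos [ 0.6471 -0.2243  0.1467] ydeg -2.0 w 0.0393 gf 30.7 F [-0.1 -0.7 -1.8]
turn 0.008 d_tool now [-0.0038  0.011  -0.0034] after turn [-0.0037  0.0111 -0.0034]
```

View pics/g2.png

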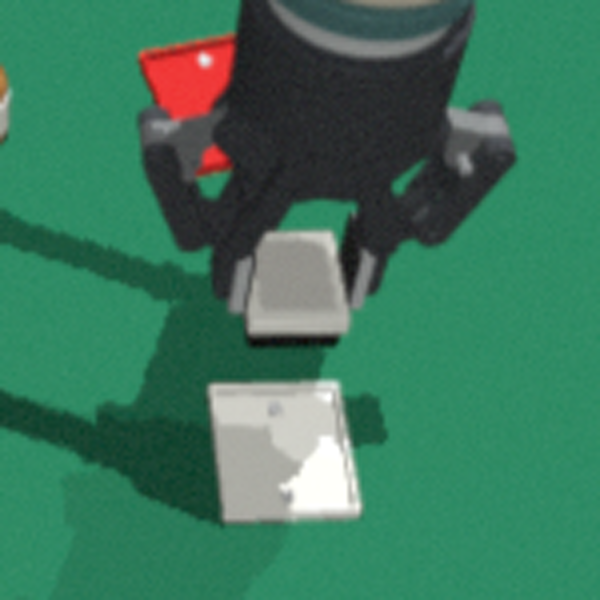

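The white box hangs in the jaws at crop px (298,285), its near edge tilted down about 10°. The tray is right below it at (285,450). The tips stand only about 7 mm above the box's underside, so I'll lower gently and watch the force.

```bash
python3 -m handwheel '[[[-0.004, 0.011, 0.03, 0], [0, 0, 0.03, 0], [0, 0, 0.03, 0], [0, 0, 0, 0], [0, 0, 0, 0]]]'
python3 aim.py 0.658 -0.2285 0.045 -2.5
```

```text
clock: 5.42
position: [0.6563, -0.2299, 0.0607]
ee_rot: [-0.001, 0.72, 0.694, -0.001]
contact_force: [-0.2, -0.0, 0.8]
width: 0.039
gripper_force: 30.7
t 5.42 pos [ 0.6563 -0.2299  0.0607] ydeg -2.2 w 0.0390 gf 30.7 F [-0.2 -0.   0.8]
turn 0.006 d_tool now [0.0014 0.0017 0.0157] after turn [0.0014 0.0017 0.0157]
```

```bash
python3 -m handwheel '[[[0.001, 0.001, 0.008, 0], [0, 0, 0.006, 0], [0, 0, 0, 0]]]'
python3 -m handwheel '[[[0, 0, 0.003, 0], [0, 0, 0, 0]]]'
python3 -m handwheel '[[[0, 0, 0.003, 0], [0, 0, 0, 0]]]'
python3 - <<'E'
from rig import optics
import cv2,numpy as np
a=optics.get_image("side")["img"][220:370,270:420]
cv2.imwrite("pics/g3.png",cv2.resize(a,(600,600),interpolation=2)[:,:,::-1])
E
```

```text
clock: 5.67
position: [0.6592, -0.2291, 0.0473]
ee_rot: [0.001, 0.72, 0.694, 0.0]
contact_force: [-0.4, -0.7, -0.6]
width: 0.0388
gripper_force: 30.8
clock: 5.83
position: [0.6592, -0.2289, 0.0438]
ee_rot: [0.0, 0.72, 0.694, 0.0]
contact_force: [-0.3, -0.2, -1.3]
width: 0.0391
gripper_force: 30.8
clock: 6.0
position: [0.659, -0.2288, 0.0402]
ee_rot: [-0.0, 0.72, 0.694, 0.0]
contact_force: [0.5, 0.4, -0.9]
width: 0.0391
gripper_force: 30.8
```

View pics/g3.png

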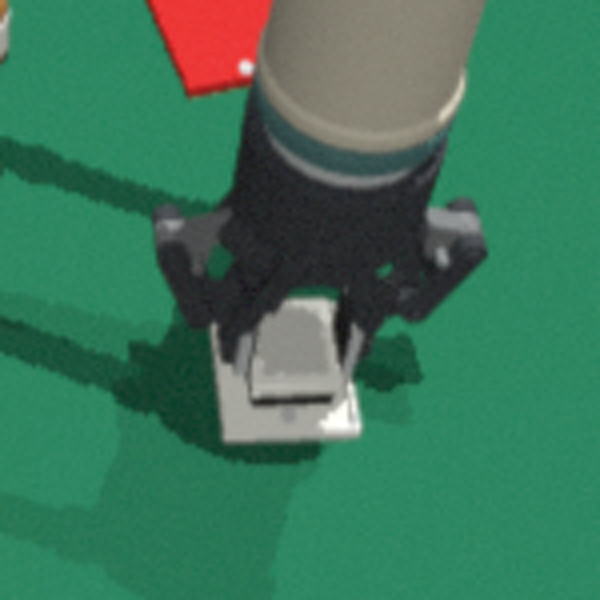

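```bash
python3 -m handwheel '[[[-0.003, 0, 0.002, 0], [0, 0, 0, 0]]]'
python3 -m handwheel '[[[0, 0, 0.002, 0], [0, 0, 0, 0]]]'
python3 -m handwheel '[[[0, 0, 0.0015, 0], [0, 0, 0, 0]]]'
```

```text
clock: 6.22
position: [0.659, -0.2324, 0.0381]
ee_rot: [0.0, 0.72, 0.694, -0.0]
contact_force: [-0.2, -0.0, -0.9]
width: 0.0391
gripper_force: 30.8
clock: 6.38
position: [0.6588, -0.2319, 0.036]
ee_rot: [-0.0, 0.72, 0.694, -0.0]
contact_force: [-1.2, 0.2, -2.2]
width: 0.039
gripper_force: 30.8
clock: 6.55
position: [0.659, -0.2319, 0.0355]
ee_rot: [0.0, 0.72, 0.694, 0.0]
contact_force: [-0.8, 0.6, 3.3]
width: 0.0393
gripper_force: 31.1
```

```bash
python3 -m handwheel '[[[0, 0, 0.001, 0], [0, 0, 0, 0]]]'
python3 -m handwheel '[[[0, 0, 0.001, 0], [0, 0, 0, 0]]]'
python3 -m handwheel '[[[0, 0, 0, 0], [0, 0, 0, 0], [0, 0, 0, 0]]]' 0.055
python3 -m handwheel '[[[0, 0, -0.01, 0], [0, 0, -0.03, 0], [0, 0, -0.04, 0], [0, 0, -0.04, 0], [0, 0, -0.03, 0]]]'
python3 - <<'E'
from rig import optics
import cv2,numpy as np
a=optics.get_image("side")["img"][180:405,200:425]
cv2.imwrite("pics/g4.png",cv2.resize(a,(600,600),interpolation=2)[:,:,::-1])
E
```

```text
clock: 6.72
position: [0.6591, -0.2319, 0.0355]
ee_rot: [0.0, 0.72, 0.694, 0.0]
contact_force: [-2.4, 1.4, 6.7]
width: 0.0387
gripper_force: 31.6
clock: 6.88
position: [0.659, -0.2319, 0.0355]
ee_rot: [0.0, 0.72, 0.694, 0.0]
contact_force: [-4.2, 0.5, 12.5]
width: 0.039
gripper_force: 32.1
clock: 7.13
position: [0.659, -0.2318, 0.0327]
ee_rot: [0.0, 0.72, 0.694, 0.0]
contact_force: [-0.5, 0.2, -0.6]
width: 0.0551
gripper_force: 0.0
clock: 7.55
position: [0.6598, -0.2323, 0.1868]
ee_rot: [0.002, 0.72, 0.694, 0.001]
contact_force: [0.4, -0.3, 0.8]
width: 0.0548
gripper_force: 0.0
```

View pics/g4.png

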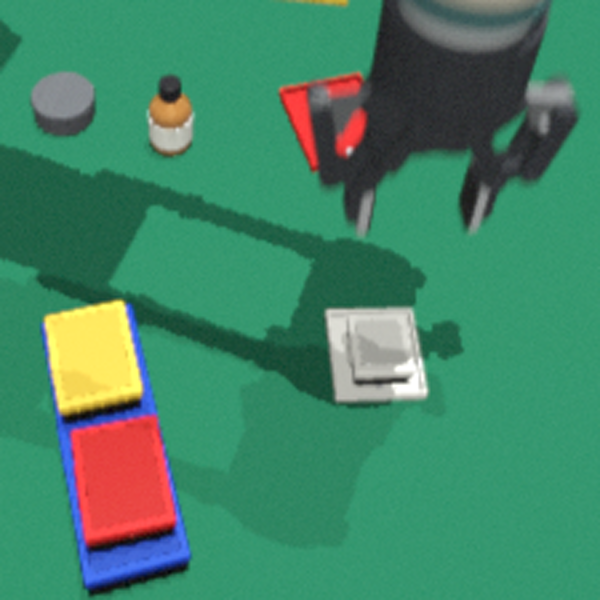

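White sits flat in its tray (crop px ~(380,345)). Yellow (95,355) and red (122,478) are undisturbed on blue.

```bash
python3 - <<'E'
from vis import *
from rig import optics
for n in("top","side"):
    d=optics.get_image(n)
    for c,z in(("yellow",.054),("red",.054),("blue",.028)):
        for k in blobs(d["img"],c):
            r=rect(d,k,z)
            if abs(r[0][1]+270)<120 and abs(r[0][0]-480)<70: print(n,c,cv2.contourArea(k),*r)
E
python3 aim.py 0.469 -0.242 0.2 10
```

```text
side yellow 1087.0 [ 470.3 -243.7] [72.2 50.9] -81.4
side red 1345.5 [ 487.4 -324. ] [67.7 51. ] -82.3
side blue 714.0 [ 479.5 -284.2] [174.   62.1] -80.0
t 7.70 pos [ 0.6608 -0.2327  0.1872] ydeg -2.1 w 0.0546 gf 0.0 F [-0.2 -0.2 -0.6]
turn -0.211 d_tool now [-0.0164 -0.1912 -0.0141] after turn [ 0.024  -0.1904 -0.0141]
```

```bash
python3 -m handwheel '[[[0, 0, 0, -0.1], [0, 0, 0, -0.1], [0.006, -0.038, 0, 0], [0.006, -0.038, 0, 0], [0.006, -0.038, 0, 0]]]' 0.08 60
python3 -m handwheel '[[[0.006, -0.038, 0, 0], [0, -0.036, 0.03, 0], [0, 0, 0.03, 0], [0, 0, 0, 0], [0, 0, 0, 0]]]'
python3 aim.py 0.469 -0.2415 0.061 9.3
```

```text
clock: 8.12
position: [0.5414, -0.2318, 0.1804]
ee_rot: [-0.002, 0.647, 0.763, -0.0]
contact_force: [-0.2, -0.7, 0.2]
width: 0.0799
gripper_force: 0.0
clock: 8.53
position: [0.4722, -0.2373, 0.1246]
ee_rot: [-0.002, 0.647, 0.762, -0.0]
contact_force: [-0.5, 0.7, 0.1]
width: 0.0802
gripper_force: 0.0
t 8.53 pos [ 0.4722 -0.2373  0.1246] ydeg 9.3 w 0.0802 gf 0.0 F [-0.5  0.7  0.1]
turn -0.000 d_tool now [-0.0038 -0.0036  0.0636] after turn [-0.0038 -0.0036  0.0636]
```

```bash
python3 -m handwheel '[[[-0.0035, -0.003, 0.02, 0], [0, 0, 0.02, 0], [0, 0, 0.015, 0], [0, 0, 0.006, 0], [0, 0, 0, 0]]]'
python3 aim.py 0.469 -0.2415 0.061 9.3
```

```text
clock: 8.95
position: [0.4719, -0.2419, 0.0646]
ee_rot: [-0.001, 0.647, 0.763, 0.0]
contact_force: [0.4, 0.1, 0.1]
width: 0.0798
gripper_force: 0.0
t 8.95 pos [ 0.4719 -0.2419  0.0646] ydeg 9.4 w 0.0798 gf 0.0 F [0.4 0.1 0.1]
turn 0.001 d_tool now [ 0.0009 -0.0028  0.0036] after turn [ 0.0009 -0.0028  0.0036]
```

```bash
python3 -m handwheel '[[[0, -0.0025, 0.0035, 0], [0, 0, 0, 0], [0, 0, 0, 0]]]' 0.06
python3 -m handwheel '[[[0, 0, 0, 0], [0, 0, 0, 0], [0, 0, 0, 0], [0, 0, 0, 0], [0, 0, 0, 0]]]' 0.04 60
python3 -m handwheel '[[[0, 0, -0.02, 0], [0, 0, -0.03, 0], [0, 0, -0.035, 0], [0, 0, -0.035, 0], [0, 0, 0, 0]]]'
python3 - <<'E'
from rig import optics
import cv2,numpy as np
a=optics.get_image("side")["img"][180:405,150:375]
cv2.imwrite("pics/g5.png",cv2.resize(a,(600,600),interpolation=2)[:,:,::-1])
E
python3 aim.py 0.671 0.174 0.18 -12.2
```

```text
clock: 9.2
position: [0.4693, -0.2428, 0.0626]
ee_rot: [0.001, 0.647, 0.762, 0.0]
contact_force: [-0.4, -0.2, 0.6]
width: 0.0602
gripper_force: 0.0
clock: 9.62
position: [0.4694, -0.2429, 0.063]
ee_rot: [0.001, 0.647, 0.762, 0.0]
contact_force: [-0.3, 1.1, 5.6]
width: 0.0502
gripper_force: 63.1
clock: 10.03
position: [0.4722, -0.2448, 0.1887]
ee_rot: [0.007, 0.647, 0.762, 0.001]
contact_force: [0.8, -0.2, -0.9]
width: 0.0495
gripper_force: 63.1
t 10.08 pos [ 0.4709 -0.2439  0.1857] ydeg 9.3 w 0.0503 gf 63.1 F [-0.   0.4 -2. ]
turn 0.376 d_tool now [0.38   0.2653 0.0051] after turn [0.4508 0.1072 0.0051]
```

View pics/g5.png

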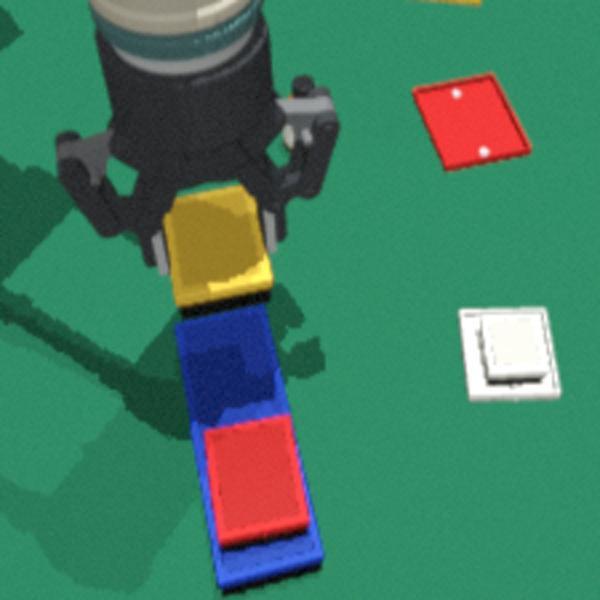

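Yellow hangs nearly level at crop px (220,245), and blue and red are unmoved. I'll carry it to the yellow tray with its underside at about 0.15 m, clear of the bottle.

```bash
python3 -m handwheel '[[[0, 0, 0, 0.094], [0, 0, 0, 0.094], [0, 0, 0, 0.094], [0, 0, 0, 0.094], [0.03, 0.009, 0, 0]]]'
python3 -m handwheel '[[[0.038, 0.009, 0, 0], [0.038, 0.009, 0, 0], [0.038, 0.009, 0, 0], [0.038, 0.009, 0, 0], [0.038, 0.009, 0, 0]]]'
python3 -m handwheel '[[[0.038, 0.009, 0, 0], [0.038, 0.009, 0, 0], [0.038, 0.009, 0, 0], [0.038, 0.009, 0, 0], [0.038, 0.009, 0, 0]]]'
python3 -m handwheel '[[[0.03, 0.008, 0, 0], [0.01, 0, 0.03, 0], [0, 0, 0.03, 0], [0, 0, 0, 0], [0, 0, 0, 0]]]'
python3 aim.py 0.6705 0.175 0.045 -12.2
```

```text
clock: 10.5
position: [0.4817, -0.2181, 0.1802]
ee_rot: [-0.0, 0.781, 0.625, -0.002]
contact_force: [1.3, -0.5, -1.2]
width: 0.0503
gripper_force: 63.0
clock: 10.92
position: [0.5674, -0.0369, 0.1801]
ee_rot: [-0.001, 0.778, 0.628, -0.001]
contact_force: [1.3, -1.5, -1.7]
width: 0.0503
gripper_force: 63.0
clock: 11.33
position: [0.6516, 0.1392, 0.1798]
ee_rot: [-0.001, 0.778, 0.628, -0.001]
contact_force: [1.3, -0.7, -0.2]
width: 0.05
gripper_force: 63.0
clock: 11.75
position: [0.6659, 0.1745, 0.1183]
ee_rot: [-0.002, 0.778, 0.628, -0.003]
contact_force: [0.9, 0.4, -1.2]
width: 0.05
gripper_force: 63.0
t 11.75 pos [0.6659 0.1745 0.1183] ydeg -12.2 w 0.0500 gf 63.0 F [ 0.9  0.4 -1.2]
turn 0.000 d_tool now [0.0017 0.0049 0.0733] after turn [0.0017 0.0049 0.0733]
```

```bash
python3 -m handwheel '[[[0.0015, 0.005, 0.03, 0], [0, 0, 0.025, 0], [0, 0, 0.01, 0], [0, 0, 0, 0], [0, 0, 0, 0]]]'
python3 aim.py 0.6705 0.175 0.037 -12.2
python3 - <<'E'
from rig import optics
import cv2,numpy as np
a=optics.get_image("side")["img"][90:240,230:380]
cv2.imwrite("pics/g6.png",cv2.resize(a,(600,600),interpolation=2)[:,:,::-1])
E
```

```text
clock: 12.17
position: [0.6741, 0.1747, 0.0578]
ee_rot: [0.0, 0.779, 0.628, 0.0]
contact_force: [0.3, 0.3, -1.2]
width: 0.0503
gripper_force: 63.1
t 12.17 pos [0.6741 0.1747 0.0578] ydeg -12.2 w 0.0503 gf 63.1 F [ 0.3  0.3 -1.2]
turn -0.001 d_tool now [-0.0005 -0.0036  0.0208] after turn [-0.0005 -0.0036  0.0208]
```

View pics/g6.png

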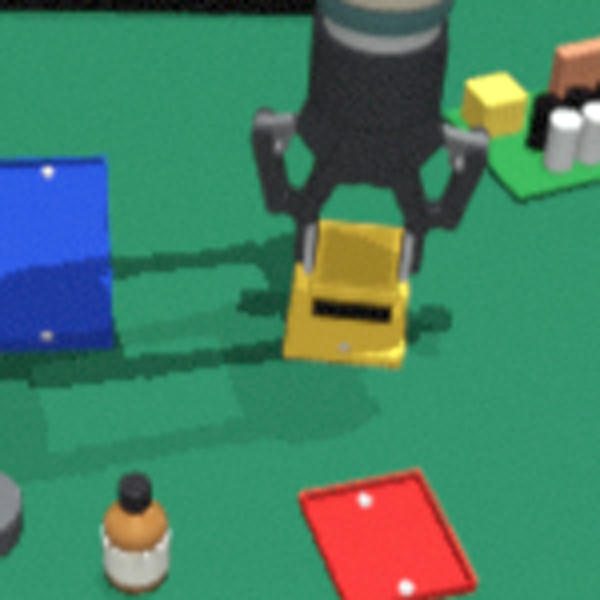

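Yellow is directly over its tray (crop px (352,300)).

```bash
python3 -m handwheel '[[[0, -0.0035, 0.008, 0], [0, 0, 0.005, 0], [0, 0, 0, 0]]]'
python3 -m handwheel '[[[0, 0, 0.003, 0], [0, 0, 0, 0]]]'
python3 -m handwheel '[[[0, 0, 0.002, 0], [0, 0, 0, 0]]]'
python3 -m handwheel '[[[0, 0, 0.0015, 0], [0, 0, 0, 0]]]'
```

```text
clock: 12.47
position: [0.6693, 0.1759, 0.0434]
ee_rot: [-0.0, 0.778, 0.628, -0.0]
contact_force: [0.7, -0.1, -1.7]
width: 0.0504
gripper_force: 63.1
clock: 12.63
position: [0.67, 0.176, 0.0405]
ee_rot: [-0.0, 0.778, 0.628, -0.0]
contact_force: [0.4, 0.7, -1.3]
width: 0.0503
gripper_force: 63.1
clock: 12.8
position: [0.6701, 0.176, 0.0385]
ee_rot: [-0.0, 0.778, 0.628, -0.0]
contact_force: [0.2, -0.1, -1.2]
width: 0.0503
gripper_force: 63.1
clock: 12.97
position: [0.6703, 0.176, 0.0372]
ee_rot: [0.0, 0.778, 0.628, 0.0]
contact_force: [0.5, 0.3, -1.6]
width: 0.05
gripper_force: 63.1
```

```bash
python3 -m handwheel '[[[0, 0, 0.001, 0], [0, 0, 0, 0]]]'
python3 -m handwheel '[[[0, 0, 0.001, 0], [0, 0, 0, 0]]]'
```

```text
clock: 13.13
position: [0.6703, 0.176, 0.0371]
ee_rot: [0.0, 0.778, 0.628, 0.0]
contact_force: [-1.2, -0.8, 2.5]
width: 0.0501
gripper_force: 63.5
clock: 13.3
position: [0.6703, 0.176, 0.037]
ee_rot: [0.0, 0.778, 0.628, 0.0]
contact_force: [-1.6, -1.2, 7.4]
width: 0.0503
gripper_force: 64.1
```

```bash
python3 -m handwheel '[[[0, 0, 0, 0], [0, 0, 0, 0], [0, 0, 0, 0]]]' 0.064
python3 -m handwheel '[[[0, 0, -0.01, 0], [0, 0, -0.03, 0], [0, 0, -0.04, 0], [0, 0, -0.04, 0], [0, 0, -0.02, 0]]]'
python3 - <<'E'
from vis import *
from rig import optics
for n in("top","side"):
    d=optics.get_image(n); cv2.imwrite(f"pics/{n}7.png",d["img"][:,:,::-1])
    for c,z in(("yellow",.028),("red",.054),("blue",.028)):
        for k in blobs(d["img"],c):
            r=rect(d,k,z)
            if abs(r[0][0]-560)<150 and abs(r[0][1])<350: print(n,c,cv2.contourArea(k),*r)
E
python3 aim.py 0.486 -0.321 0.18 7.6
```

```text
clock: 13.55
position: [0.6702, 0.176, 0.0351]
ee_rot: [0.0, 0.778, 0.628, 0.0]
contact_force: [-0.4, -0.3, -0.5]
width: 0.0639
gripper_force: 0.0
clock: 13.97
position: [0.6723, 0.1763, 0.1813]
ee_rot: [0.002, 0.778, 0.628, 0.004]
contact_force: [1.4, 0.4, 0.1]
width: 0.0639
gripper_force: 0.0
top yellow 947.0 [664.6 170.5] [84.4 72.1] 77.6
top red 621.5 [ 485.7 -319.3] [65.1 49.3] -81.8
top red 1063.0 [652.4 -15.9] [82.2 69.6] -79.1
top blue 1233.5 [ 477.5 -280.7] [174.6  62.7] -80.2
top blue 896.0 [479.9 182.5] [80.1 62.5] -0.9
side yellow 741.0 [668.2 155.5] [107.9  70.2] 78.1
side red 1343.5 [ 487.3 -324.1] [67.6 50.9] -81.9
side red 966.5 [654.6 -59.8] [82.4 68. ] -78.7
side blue 1981.5 [ 479.2 -284. ] [174.5  62. ] -79.8
side blue 1433.0 [485.4 220.1] [192.9  78.9] 89.2
t 14.07 pos [0.6732 0.1765 0.1817] ydeg -12.2 w 0.0641 gf 0.0 F [0.7 0.2 0.3]
turn -0.346 d_tool now [-0.5258 -0.0778 -0.0013] after turn [-0.4683 -0.2513 -0.0013]
```

View pics/side7.png

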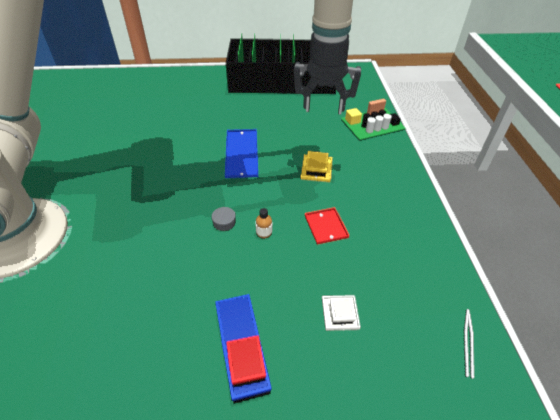

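Yellow is in its tray (317,167), white in its own (343,312), and the bystanders are untouched. Next is red, at (246,360).

```bash
python3 -m handwheel '[[[0, 0, 0, -0.115], [0, 0, 0, -0.115], [0, 0, 0, -0.116], [-0.036, -0.0193, 0, 0], [-0.036, -0.0193, 0, 0]]]' 0.08 60
python3 -m handwheel '[[[-0.036, -0.0193, 0, 0], [-0.036, -0.0193, 0, 0], [-0.036, -0.0193, 0, 0], [-0.036, -0.0193, 0, 0], [-0.036, -0.0193, 0, 0]]]'
python3 -m handwheel '[[[-0.036, -0.0193, 0, 0], [-0.036, -0.0193, 0, 0], [-0.036, -0.0193, 0, 0], [-0.036, -0.0193, 0, 0], [-0.036, -0.0193, 0, 0]]]'
python3 -m handwheel '[[[-0.034, -0.019, 0, 0], [0, 0, 0.02, 0], [0, 0, 0.03, 0], [0, 0, 0, 0], [0, 0, 0, 0]]]'
python3 aim.py 0.4862 -0.3212 0.061 8
```

```text
clock: 14.48
position: [0.6409, 0.1003, 0.1737]
ee_rot: [-0.001, 0.657, 0.754, -0.0]
contact_force: [1.0, -1.0, -0.6]
width: 0.08
gripper_force: 0.0
clock: 14.9
position: [0.568, -0.0931, 0.1743]
ee_rot: [-0.001, 0.658, 0.753, -0.0]
contact_force: [-0.0, -1.0, 0.2]
width: 0.08
gripper_force: 0.0
clock: 15.32
position: [0.4963, -0.2842, 0.1744]
ee_rot: [-0.001, 0.659, 0.753, 0.0]
contact_force: [1.2, -1.0, 0.1]
width: 0.0798
gripper_force: 0.0
clock: 15.73
position: [0.482, -0.3181, 0.1233]
ee_rot: [-0.003, 0.659, 0.752, 0.0]
contact_force: [-0.0, -1.0, 0.5]
width: 0.08
gripper_force: 0.0
t 15.73 pos [ 0.482  -0.3181  0.1233] ydeg 7.6 w 0.0800 gf 0.0 F [-0.  -1.   0.5]
turn -0.007 d_tool now [-0.0039  0.004   0.0623] after turn [-0.004   0.004   0.0623]
```

```bash
python3 -m handwheel '[[[-0.003, 0.003, 0.02, -0.007], [0, 0, 0.02, 0], [0, 0, 0.015, 0], [0, 0, 0.006, 0], [0, 0, 0, 0]]]'
python3 aim.py 0.4862 -0.3212 0.062 8
```

```text
clock: 16.15
position: [0.487, -0.321, 0.0639]
ee_rot: [-0.001, 0.656, 0.755, 0.0]
contact_force: [-0.4, 0.2, 0.5]
width: 0.0803
gripper_force: 0.0
t 16.15 pos [ 0.487  -0.321   0.0639] ydeg 8.1 w 0.0803 gf 0.0 F [-0.4  0.2  0.5]
turn 0.001 d_tool now [-0.0001 -0.0008  0.0019] after turn [-0.0001 -0.0008  0.0019]
```

```bash
python3 -m handwheel '[[[0, 0, 0.002, 0], [0, 0, 0, 0], [0, 0, 0, 0]]]' 0.06
python3 -m handwheel '[[[0, 0, 0, 0], [0, 0, 0, 0], [0, 0, 0, 0], [0, 0, 0, 0], [0, 0, 0, 0]]]' 0.04 60
python3 -m handwheel '[[[0, 0, -0.02, 0], [0, 0, -0.03, 0], [0, 0, -0.035, 0], [0, 0, -0.035, 0], [0, 0, 0, 0]]]'
python3 aim.py 0.665 -0.0165 0.18 11
```

```text
clock: 16.4
position: [0.4877, -0.3221, 0.0634]
ee_rot: [0.001, 0.656, 0.755, 0.0]
contact_force: [0.6, -0.5, 0.3]
width: 0.0601
gripper_force: 0.0
clock: 16.82
position: [0.4877, -0.3223, 0.0637]
ee_rot: [0.001, 0.656, 0.755, 0.0]
contact_force: [-0.8, 1.0, 7.6]
width: 0.0501
gripper_force: 63.3
clock: 17.23
position: [0.4902, -0.3245, 0.1897]
ee_rot: [0.007, 0.656, 0.755, 0.0]
contact_force: [0.5, -0.6, 0.1]
width: 0.0501
gripper_force: 62.7
t 17.23 pos [ 0.4902 -0.3245  0.1897] ydeg 8.0 w 0.0501 gf 62.7 F [ 0.5 -0.6  0.1]
turn -0.052 d_tool now [0.2806 0.216  0.0088] after turn [0.2691 0.2303 0.0088]
```

```bash
python3 -m handwheel '[[[0, 0, 0, -0.052], [0.0299, 0.0256, 0, 0], [0.0299, 0.0256, 0, 0], [0.0299, 0.0256, 0, 0], [0.0299, 0.0256, 0, 0]]]'
python3 -m handwheel '[[[0.0299, 0.0256, 0, 0], [0.0299, 0.0256, 0, 0], [0.0299, 0.0256, 0, 0], [0.0299, 0.0256, 0, 0], [0.0299, 0.0256, 0, 0]]]'
python3 -m handwheel '[[[0, 0, 0.02, 0], [0, 0, 0.03, 0], [0, 0, 0.03, 0], [0, 0, 0, 0], [0, 0, 0, 0]]]'
python3 aim.py 0.665 -0.0165 0.045 11
```

```text
clock: 17.65
position: [0.5648, -0.1836, 0.1819]
ee_rot: [-0.0, 0.637, 0.771, 0.0]
contact_force: [0.9, -0.8, 0.2]
width: 0.05
gripper_force: 62.7
clock: 18.07
position: [0.6621, -0.0118, 0.1818]
ee_rot: [-0.0, 0.636, 0.772, -0.0]
contact_force: [-0.0, -0.5, -0.9]
width: 0.0505
gripper_force: 62.7
clock: 18.48
position: [0.6602, -0.0134, 0.1003]
ee_rot: [-0.002, 0.636, 0.772, -0.001]
contact_force: [0.2, 0.5, -0.8]
width: 0.0501
gripper_force: 62.8
t 18.48 pos [ 0.6602 -0.0134  0.1003] ydeg 11.0 w 0.0501 gf 62.8 F [ 0.2  0.5 -0.8]
turn 0.000 d_tool now [-0.0041  0.0044  0.0553] after turn [-0.0041  0.0044  0.0553]
```

```bash
python3 -m handwheel '[[[-0.004, 0.003, 0.025, 0], [0, 0, 0.02, 0], [0, 0, 0.003, 0], [0, 0, 0, 0], [0, 0, 0, 0]]]'
python3 aim.py 0.665 -0.0165 0.038 11
python3 - <<'E'
from rig import optics
import cv2,numpy as np
a=optics.get_image("side")["img"][130:280,240:390]
cv2.imwrite("pics/g8.png",cv2.resize(a,(600,600),interpolation=2)[:,:,::-1])
E
```

```text
clock: 18.9
position: [0.6667, -0.0173, 0.0563]
ee_rot: [0.001, 0.636, 0.772, 0.001]
contact_force: [-0.3, 0.5, -0.7]
width: 0.0506
gripper_force: 62.8
t 18.90 pos [ 0.6667 -0.0173  0.0563] ydeg 11.0 w 0.0506 gf 62.8 F [-0.3  0.5 -0.7]
turn -0.000 d_tool now [ 0.0011 -0.0016  0.0182] after turn [ 0.0012 -0.0016  0.0182]
```

View pics/g8.png

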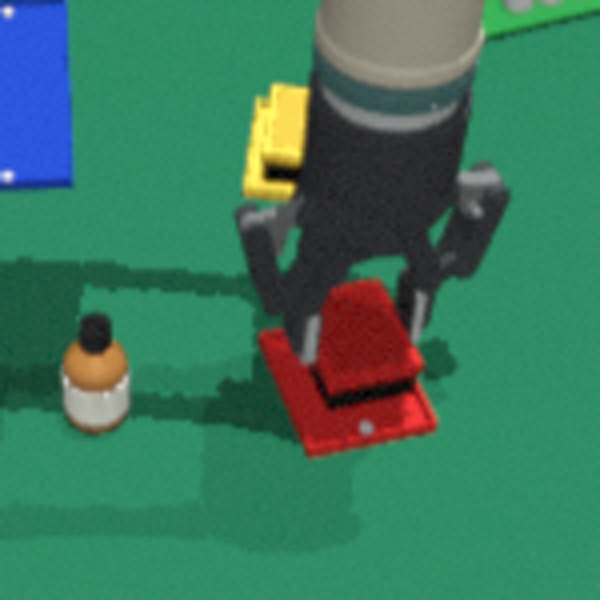

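Red hangs level over its tray (crop px (370,340)), aligned with it to within a few mm.

```bash
python3 -m handwheel '[[[0.0015, -0.0015, 0.008, 0], [0, 0, 0.005, 0], [0, 0, 0, 0]]]'
python3 -m handwheel '[[[0, 0, 0.003, 0], [0, 0, 0, 0]]]'
python3 -m handwheel '[[[0, 0, 0.002, 0], [0, 0, 0, 0]]]'
python3 -m handwheel '[[[0, 0, 0.001, 0], [0, 0, 0, 0]]]'
python3 -m handwheel '[[[0, 0, 0.001, 0], [0, 0, 0, 0]]]'
```

```text
clock: 19.2
position: [0.6628, -0.0156, 0.0405]
ee_rot: [-0.001, 0.636, 0.772, -0.0]
contact_force: [-0.0, -0.2, -0.5]
width: 0.0503
gripper_force: 62.8
clock: 19.37
position: [0.6637, -0.0157, 0.0379]
ee_rot: [-0.0, 0.636, 0.772, -0.0]
contact_force: [-0.1, -0.9, 0.1]
width: 0.05
gripper_force: 62.8
clock: 19.53
position: [0.6638, -0.0158, 0.0377]
ee_rot: [0.0, 0.636, 0.772, 0.0]
contact_force: [-2.9, 1.4, 7.7]
width: 0.0505
gripper_force: 63.6
clock: 19.7
position: [0.6638, -0.0157, 0.0377]
ee_rot: [0.0, 0.636, 0.772, 0.0]
contact_force: [-3.3, 0.0, 11.1]
width: 0.0503
gripper_force: 64.1
clock: 19.87
position: [0.6638, -0.0157, 0.0377]
ee_rot: [0.001, 0.636, 0.772, 0.0]
contact_force: [-5.3, 0.9, 16.4]
width: 0.0504
gripper_force: 64.7
```

```bash
python3 -m handwheel '[[[0, 0, 0, 0], [0, 0, 0, 0], [0, 0, 0, 0]]]' 0.064
python3 -m handwheel '[[[0, 0, -0.01, 0], [0, 0, -0.03, 0], [0, 0, -0.04, 0], [0, 0, -0.04, 0], [0, 0, -0.02, 0]]]'
python3 aim.py 0.4785 -0.282 0.18 10
```

```text
clock: 20.12
position: [0.6638, -0.0158, 0.0343]
ee_rot: [0.0, 0.636, 0.772, 0.0]
contact_force: [0.6, 0.2, 0.2]
width: 0.0639
gripper_force: 0.0
clock: 20.53
position: [0.6659, -0.016, 0.1799]
ee_rot: [0.003, 0.636, 0.772, 0.002]
contact_force: [1.5, 0.6, 0.7]
width: 0.0638
gripper_force: 0.0
t 20.53 pos [ 0.6659 -0.016   0.1799] ydeg 11.0 w 0.0638 gf 0.0 F [1.5 0.6 0.7]
turn 0.018 d_tool now [-0.2253 -0.2347 -0.0013] after turn [-0.2294 -0.2307 -0.0013]
```

```bash
python3 - <<'E'
from vis import *
from rig import optics
for n in("top","side"):
    d=optics.get_image(n)
    for c,z in(("red",.028),("blue",.028)):
        for k in blobs(d["img"],c):
            r=rect(d,k,z)
            if abs(r[0][0]-560)<150 and abs(r[0][1])<350: print(n,c,cv2.contourArea(k),*r)
E
python3 -m handwheel '[[[-0.0255, -0.0256, 0, 0.018], [-0.0255, -0.0256, 0, 0], [-0.0255, -0.0256, 0, 0], [-0.0255, -0.0256, 0, 0], [-0.0255, -0.0256, 0, 0]]]' 0.085 100
python3 -m handwheel '[[[-0.0255, -0.0256, 0, 0], [-0.0255, -0.0256, 0, 0], [-0.0255, -0.0256, 0, 0], [-0.0255, -0.0256, 0, 0], [0, 0, 0.02, 0]]]'
python3 -m handwheel '[[[0, 0, 0.03, 0], [0, 0, 0.03, 0], [0, 0, 0.01, 0], [0, 0, 0, 0], [0, 0, 0, 0]]]'
python3 aim.py 0.4785 -0.282 0.033 10
```

```text
top red 589.0 [659.1 -16.4] [84.3 70.8] -79.6
top blue 2970.0 [481.  245.7] [189.2  80.1] 89.1
top blue 2098.0 [ 477.7 -280.7] [174.2  62.8] -79.9
side red 1049.0 [659.7 -33. ] [95.3 71.2] -78.7
side blue 3691.5 [ 479.2 -284.1] [174.3  62.1] -79.8
side blue 1428.5 [485.5 220.6] [191.8  79.2] 89.3
clock: 21.05
position: [0.5584, -0.1646, 0.1731]
ee_rot: [-0.001, 0.643, 0.766, -0.0]
contact_force: [-0.1, -0.9, -0.4]
width: 0.0853
gripper_force: 0.0
clock: 21.47
position: [0.4753, -0.2884, 0.1564]
ee_rot: [0.003, 0.645, 0.764, -0.002]
contact_force: [0.7, -0.3, -0.1]
width: 0.0851
gripper_force: 0.0
clock: 21.88
position: [0.477, -0.2819, 0.0839]
ee_rot: [-0.001, 0.643, 0.766, 0.0]
contact_force: [1.1, -0.1, -0.1]
width: 0.0849
gripper_force: 0.0
t 21.88 pos [ 0.477  -0.2819  0.0839] ydeg 10.0 w 0.0849 gf 0.0 F [ 1.1 -0.1 -0.1]
turn -0.000 d_tool now [-0.0004  0.0015  0.0509] after turn [-0.0004  0.0015  0.0509]
```

```bash
python3 -m handwheel '[[[0, 0, 0.02, 0], [0, 0, 0.015, 0], [0, 0, 0.01, 0], [0, 0, 0, 0], [0, 0, 0, 0]]]'
python3 aim.py 0.4785 -0.282 0.033 10
```

```text
clock: 22.3
position: [0.4777, -0.2823, 0.04]
ee_rot: [0.001, 0.643, 0.766, 0.0]
contact_force: [0.3, -0.4, 0.4]
width: 0.0851
gripper_force: 0.0
t 22.30 pos [ 0.4777 -0.2823  0.04  ] ydeg 10.0 w 0.0851 gf 0.0 F [ 0.3 -0.4  0.4]
turn -0.000 d_tool now [0.0002 0.0009 0.007 ] after turn [0.0002 0.0009 0.007 ]
```

```bash
python3 -m handwheel '[[[0, 0.001, 0.007, 0], [0, 0, 0, 0], [0, 0, 0, 0]]]' 0.07
python3 -m handwheel '[[[0, 0, 0, 0], [0, 0, 0, 0], [0, 0, 0, 0], [0, 0, 0, 0], [0, 0, 0, 0]]]' 0.05 100
python3 -m handwheel '[[[0, 0, -0.01, 0], [0, 0, -0.02, 0], [0, 0, -0.03, 0], [0, 0, 0, 0], [0, 0, 0, 0]]]'
python3 - <<'E'
from rig import optics
import cv2,numpy as np
a=optics.get_image("side")["img"][220:420,150:350]
cv2.imwrite("pics/g9.png",cv2.resize(a,(600,600),interpolation=2)[:,:,::-1])
E
python3 aim.py 0.4835 0.252 0.2 -0.8
```

```text
clock: 22.55
position: [0.4783, -0.282, 0.0325]
ee_rot: [0.0, 0.643, 0.766, 0.0]
contact_force: [-1.2, -0.4, -0.2]
width: 0.0697
gripper_force: 0.0
clock: 22.97
position: [0.4784, -0.2821, 0.0335]
ee_rot: [0.001, 0.643, 0.766, 0.0]
contact_force: [-1.3, 1.9, 5.0]
width: 0.0591
gripper_force: 108.3
clock: 23.38
position: [0.479, -0.2827, 0.094]
ee_rot: [0.002, 0.643, 0.766, 0.0]
contact_force: [-0.5, 0.4, -3.6]
width: 0.0593
gripper_force: 108.6
t 23.43 pos [ 0.4779 -0.2818  0.0925] ydeg 10.0 w 0.0591 gf 108.6 F [-0.5 -0.7 -1.4]
turn 0.188 d_tool now [ 0.5247  0.098  -0.1076] after turn [ 0.5338 -0.0018 -0.1076]
```

View pics/g9.png

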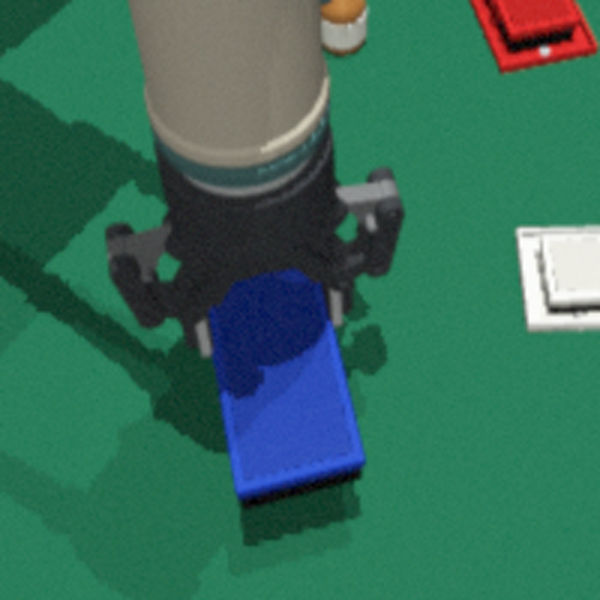

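Blue is held level at crop px (285,390), clear of the bench. I'll carry it high over the tin and bottle.

```bash
python3 -m handwheel '[[[0, 0, -0.025, 0], [0, 0, -0.03, 0], [0, 0, -0.03, 0], [0, 0, -0.02, 0.09], [0, 0, 0, 0.098]]]'
python3 -m handwheel '[[[0.02, 0, 0, 0], [0.035, 0, 0, 0], [0.035, 0, 0, 0], [0.035, 0, 0, 0], [0.035, 0, 0, 0]]]'
python3 -m handwheel '[[[0.035, 0, 0, 0], [0.035, 0, 0, 0], [0.035, 0, 0, 0], [0.035, 0, 0, 0], [0.035, 0, 0, 0]]]'
python3 -m handwheel '[[[0.035, 0, 0, 0], [0.035, 0, 0, 0], [0.035, 0, 0, 0], [0.035, 0, 0, 0], [0.035, 0, 0, 0]]]'
python3 -m handwheel '[[[0.024, 0, 0, 0], [0, 0, 0, 0], [0, 0, 0.03, 0], [0, 0, 0.03, 0], [0, 0, 0, 0]]]'
python3 aim.py 0.4833 0.251 0.05 -0.8
```

```text
clock: 23.85
position: [0.4795, -0.283, 0.2004]
ee_rot: [0.003, 0.714, 0.701, 0.0]
contact_force: [0.7, -0.9, -2.9]
width: 0.0591
gripper_force: 109.4
clock: 24.27
position: [0.4787, -0.1201, 0.1953]
ee_rot: [-0.002, 0.712, 0.702, -0.001]
contact_force: [1.4, 0.2, -2.6]
width: 0.0592
gripper_force: 109.3
clock: 24.68
position: [0.4811, 0.0547, 0.1955]
ee_rot: [-0.001, 0.712, 0.702, -0.001]
contact_force: [0.3, 0.1, -2.9]
width: 0.0589
gripper_force: 109.3
clock: 25.1
position: [0.4836, 0.2294, 0.1953]
ee_rot: [-0.001, 0.712, 0.702, -0.002]
contact_force: [1.4, -0.9, -3.7]
width: 0.0594
gripper_force: 109.3
clock: 25.52
position: [0.4802, 0.2498, 0.1307]
ee_rot: [-0.003, 0.712, 0.702, -0.007]
contact_force: [-1.3, -1.1, -3.2]
width: 0.059
gripper_force: 109.5
t 25.52 pos [0.4802 0.2498 0.1307] ydeg -0.8 w 0.0590 gf 109.5 F [-1.3 -1.1 -3.2]
turn 0.000 d_tool now [0.0017 0.0042 0.0806] after turn [0.0017 0.0042 0.0806]
```

```bash
python3 -m handwheel '[[[0.001, 0.003, 0.03, 0], [0, 0, 0.025, 0], [0, 0, 0.015, 0], [0, 0, 0, 0], [0, 0, 0, 0]]]'
python3 aim.py 0.4833 0.251 0.036 -0.8
python3 - <<'E'
from rig import optics
import cv2,numpy as np
a=optics.get_image("side")["img"][90:210,180:300]; b=optics.get_image("top")["img"][190:300,100:210]
cv2.imwrite("pics/g10.png",np.hstack([cv2.resize(i,(400,400),interpolation=2) for i in(a,b)])[:,:,::-1])
E
```

```text
clock: 25.93
position: [0.488, 0.2523, 0.0669]
ee_rot: [-0.001, 0.712, 0.702, -0.001]
contact_force: [0.9, 0.5, -2.9]
width: 0.0596
gripper_force: 109.5
t 25.93 pos [0.488  0.2523 0.0669] ydeg -0.8 w 0.0596 gf 109.5 F [ 0.9  0.5 -2.9]
turn -0.001 d_tool now [-0.0014 -0.0046  0.0309] after turn [-0.0014 -0.0046  0.0309]
```

View pics/g10.png

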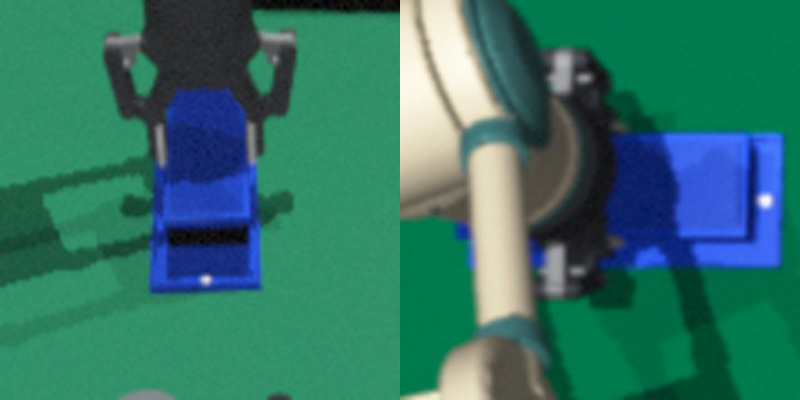

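Blue is parallel to its tray in both views (crop px (208,160) side, (690,190) top), a few mm too far in +x while still in the air.

```bash
python3 -m handwheel '[[[-0.001, -0.0035, 0.012, 0], [0, 0, 0.006, 0], [0, 0, 0, 0], [0, 0, 0, 0]]]'
python3 aim.py 0.4833 0.251 0.036 -0.8
```

```text
clock: 26.37
position: [0.4853, 0.2521, 0.0499]
ee_rot: [0.0, 0.712, 0.702, 0.0]
contact_force: [0.7, -0.3, -1.9]
width: 0.0595
gripper_force: 109.5
t 26.37 pos [0.4853 0.2521 0.0499] ydeg -0.8 w 0.0595 gf 109.5 F [ 0.7 -0.3 -1.9]
turn -0.000 d_tool now [-0.0011 -0.002   0.0139] after turn [-0.0011 -0.002   0.0139]
```

```bash
python3 -m handwheel '[[[-0.001, -0.002, 0.006, 0], [0, 0, 0.003, 0], [0, 0, 0, 0]]]'
python3 -m handwheel '[[[0, 0, 0.002, 0], [0, 0, 0, 0]]]'
python3 -m handwheel '[[[0, 0, 0.0015, 0], [0, 0, 0, 0]]]'
python3 -m handwheel '[[[0, 0, 0.001, 0], [0, 0, 0, 0]]]'
```

```text
clock: 26.62
position: [0.4824, 0.2509, 0.0398]
ee_rot: [-0.0, 0.712, 0.702, -0.001]
contact_force: [0.3, -0.4, -2.5]
width: 0.0592
gripper_force: 109.7
clock: 26.78
position: [0.483, 0.2511, 0.038]
ee_rot: [-0.0, 0.712, 0.702, -0.0]
contact_force: [0.7, 0.6, -2.5]
width: 0.0593
gripper_force: 109.7
clock: 26.95
position: [0.483, 0.2511, 0.0366]
ee_rot: [-0.0, 0.712, 0.702, -0.0]
contact_force: [0.0, -0.5, -3.3]
width: 0.0594
gripper_force: 109.7
clock: 27.12
position: [0.483, 0.2511, 0.0357]
ee_rot: [-0.0, 0.712, 0.702, -0.0]
contact_force: [0.0, -0.2, -3.1]
width: 0.0592
gripper_force: 109.7
```

```bash
python3 -m handwheel '[[[0, 0, 0.001, 0], [0, 0, 0, 0]]]'
python3 -m handwheel '[[[0, 0, 0.0005, 0], [0, 0, 0, 0]]]'
```

```text
clock: 27.28
position: [0.483, 0.2511, 0.0355]
ee_rot: [0.0, 0.712, 0.702, 0.0]
contact_force: [-2.4, -1.5, 3.4]
width: 0.0591
gripper_force: 110.4
clock: 27.45
position: [0.483, 0.2511, 0.0355]
ee_rot: [0.0, 0.712, 0.702, 0.0]
contact_force: [-1.8, -0.9, 7.2]
width: 0.059
gripper_force: 110.9
```

```bash
python3 -m handwheel '[[[0, 0, 0, 0], [0, 0, 0, 0], [0, 0, 0, 0]]]' 0.074
python3 -m handwheel '[[[0, 0, -0.01, 0], [0, 0, -0.03, 0], [0, 0, -0.04, 0], [0, 0, -0.04, 0], [0, 0, -0.04, 0]]]'
python3 -m handwheel '[[[0.02, -0.03, -0.02, 0], [0.02, -0.03, 0, 0], [0.02, -0.03, 0, 0], [0.02, -0.03, 0, 0], [0.02, -0.03, 0, 0]]]' 
python3 -m handwheel '[[[0.02, -0.03, 0, 0], [0, 0, 0, 0], [0, 0, 0, 0], [0, 0, 0, 0]]]'
python3 - <<'E'
from rig import optics
from vis import *
a=optics.get_image("side");b=optics.get_image("top")
cv2.imwrite("pics/end.png",np.hstack([cv2.resize(a["img"][100:360,190:380],(392,537),interpolation=2),cv2.resize(b["img"][130:290,100:460],(405,180),interpolation=2) if 0 else cv2.copyMakeBorder(cv2.resize(b["img"][130:280,100:410],(405,196),interpolation=2),0,341,0,0,0)])[:,:,::-1])
E
```

```text
clock: 27.7
position: [0.4834, 0.2512, 0.0344]
ee_rot: [0.0, 0.712, 0.702, 0.0]
contact_force: [0.3, 0.5, -0.1]
width: 0.074
gripper_force: 0.0
clock: 28.12
position: [0.4826, 0.2509, 0.1965]
ee_rot: [-0.0, 0.712, 0.702, 0.0]
contact_force: [0.6, 0.7, 0.1]
width: 0.0742
gripper_force: 0.0
clock: 28.53
position: [0.333, 0.3538, 0.2153]
ee_rot: [-0.0, 0.712, 0.702, 0.001]
contact_force: [0.0, -0.4, -0.4]
width: 0.0741
gripper_force: 0.0
clock: 28.87
position: [0.305, 0.3736, 0.2148]
ee_rot: [0.0, 0.712, 0.703, 0.001]
contact_force: [-0.3, -0.8, 0.1]
width: 0.0739
gripper_force: 0.0
```

View pics/end.png

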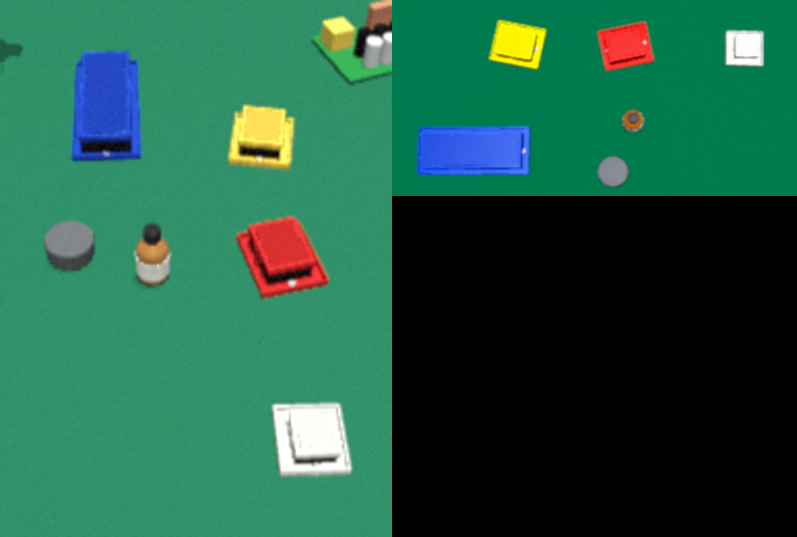

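All four boxes sit in their trays, with the bottle and tin where they were. I've used up my picture views, so I'll check numerically from the black front faces that each box is flat and inside.

Run:
```python
from rig import optics
from vis import *
S=optics.get_image("side")
D=cv2.inRange(S["img"],(0,0,0),(38,38,45))
exp={"blue":(.4833,.2505,.172,.028,-90.8+0),"yellow":(.6705,.175,.066,.026,77.8),"red":(.665,-.0165,.066,.026,101),"white":(.658,-.2285,.044,.022,87.5)}
for c,(x,y,L,h,a) in exp.items():
    for k in cv2.findContours(D,cv2.RETR_EXTERNAL,cv2.CHAIN_APPROX_NONE)[0]:
        P=np.array([plane(S,u,.002) for u in k[:,0]]); m=P.mean(0)
        if cv2.contourArea(k)>8 and abs(m[0]-x)<.06 and abs(m[1]-(y-L/2))<.05:
            bx=cv2.boundingRect(k); q=cv2.minAreaRect(k)
            # lower edge per column -> front foot line on the tray floor ; upper edge -> lid band bottom
            cols=np.unique(k[:,0,0])[1:-1]
            lo=[plane(S,(u,k[k[:,0,0]==u][:,0,1].max()+.5),.002)*1000 for u in cols]
            lo=np.array(lo); 
            up=[k[k[:,0,0]==u][:,0,1].min() for u in cols]; dn=[k[k[:,0,0]==u][:,0,1].max() for u in cols]
            f=np.polyfit(lo[:,0],lo[:,1],1)
            print(c,bx,"foot x %.0f..%.0f mid %.1f y_mid %.1f slope %.1f deg; face px"%(lo[0,0],lo[-1,0],lo[:,0].mean(),lo[:,1].mean(),np.degrees(np.arctan(f[0]))),np.array(dn)-up,"tray inner front y %.1f"%(1000*(y-L/2)-8))
```

```text
blue (230, 169, 23, 4) foot x 458..508 mid 483.0 y_mid 170.0 slope -3.7 deg; face px [3 3 3 3 3 3 3 3 3 2 3 3 3 3 3 3 3 3 3 3 3] tray inner front y 156.5
yellow (307, 172, 18, 4) foot x 649..685 mid 666.8 y_mid 150.7 slope -14.5 deg; face px [1 1 1 2 1 1 1 1 1 1 1 1 2 2 1 1] tray inner front y 134.0
red (320, 231, 20, 6) foot x 651..689 mid 669.9 y_mid -43.1 slope 12.0 deg; face px [2 2 1 1 2 2 2 1 1 1 2 0 1 1 2 2 1 1] tray inner front y -57.5
```

Run:
```python
from rig import optics
from vis import *
T=optics.get_image("top"); T0=dict(np.load("top0.npz"))
exp={"blue":(.4833,.251,.096,.041,89.2,.030),"yellow":(.6705,.175,.043,.036,77.8,.028),"red":(.665,-.0165,.043,.036,101,.028),"white":(.658,-.2285,.032,.030,87.5,.024)}
Ti=np.linalg.inv(T["T"])
def px(p):
    c=T["camera_matrix"]@(Ti@np.r_[p,1])[:3]; return c[:2]/c[2]
for c,(x,y,hl,hw,a,z) in exp.items():
    ex=np.array([np.cos(np.radians(a)),np.sin(np.radians(a)),0]);ey=np.array([-ex[1],ex[0],0])
    for n,e,o,h in(("x",ex,ey,hl),("y",ey,ex,hw)):
        s=np.arange(-h-.008,h+.0081,.002)
        pts=np.array([[px(np.array([x,y,z])+e*t+o*w) for t in s] for w in(-.01,-.007,.007,.01)],np.float32)
        g=cv2.remap(cv2.cvtColor(T["img"],cv2.COLOR_RGB2HSV)[:,:,2],pts[:,:,0],pts[:,:,1],cv2.INTER_LINEAR).mean(0)
        print(c,n,"from %.0f mm step 2 (coords at lid height):"%(s[0]*1000),g.astype(int).tolist())
```

```text
blue x from -104 mm step 2 (coords at lid height): [119, 125, 169, 233, 251, 252, 246, 215, 183, 214, 243, 245, 239, 238, 241, 241, 241, 240, 240, 240, 240, 240, 240, 240, 239, 240, 240, 239, 239, 239, 239, 238, 238, 238, 238, 237, 237, 237, 238, 237, 237, 237, 236, 236, 236, 236, 235, 235, 236, 235, 235, 235, 234, 234, 234, 234, 234, 233, 234, 233, 233, 233, 232, 232, 232, 232, 232, 231, 232, 231, 231, 231, 230, 230, 230, 230, 229, 230, 229, 229, 229, 228, 228, 228, 228, 228, 227, 227, 227, 227, 226, 228, 233, 238, 231, 205, 187, 149, 124, 122, 121, 122, 121, 121, 122]
blue y from -49 mm step 2 (coords at lid height): [123, 123, 122, 122, 128, 160, 212, 227, 245, 246, 249, 250, 245, 238, 235, 234, 234, 234, 234, 234, 234, 234, 235, 234, 234, 234, 234, 234, 235, 234, 235, 235, 235, 235, 235, 235, 233, 226, 220, 240, 226, 211, 233, 249, 249, 227, 171, 117, 122, 123]
yellow x from -51 mm step 2 (coords at lid height): [122, 131, 174, 233, 250, 252, 250, 242, 207, 184, 220, 248, 251, 252, 253, 253, 253, 253, 253, 253, 253, 253, 253, 253, 253, 253, 253, 253, 253, 253, 253, 253, 253, 253,
[... 757 characters left out ...]
, 131, 178, 203, 225, 247, 251, 251, 250, 250, 250, 250, 250, 250, 250, 251, 251, 251, 251, 251, 251, 251, 251, 251, 251, 251, 251, 249, 247, 250, 241, 192, 139, 172, 227, 251, 251, 223, 147, 112]
white x from -40 mm step 2 (coords at lid height): [124, 124, 123, 124, 125, 146, 184, 212, 224, 245, 250, 252, 252, 253, 253, 253, 253, 253, 253, 253, 253, 253, 253, 253, 253, 253, 252, 252, 251, 243, 212, 195, 220, 247, 251, 252, 251, 236, 192, 145, 125]
white y from -38 mm step 2 (coords at lid height): [124, 123, 123, 124, 125, 144, 184, 223, 221, 244, 251, 253, 253, 253, 253, 253, 253, 253, 253, 253, 253, 253, 253, 253, 253, 252, 251, 252, 245, 191, 182, 221, 250, 253, 252, 248, 215, 153, 125]
```

Profiles put every lid within about 2 mm of its tray's centre, with the right size at lid height, so all four boxes lie flat and inside. Handing in.

```bash
python3 -c "
from rig import ticket
print(ticket.sign_off())"
```

```text
the job is handed in; nothing more can be done
None
```

All four boxes came off the stack one at a time (white, yellow, red, blue) and lie flat in the trays of their own colour, the bottle and tin still in place; I handed the job in at about 29 s.

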